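# Reject the weak spring clip

## Robot

A 7-joint arm with a two-finger parallel gripper is mounted at the origin on a cart in front of the work surface, level with it; the furniture and walls round the work are solid. World frame = base frame: x ahead of the robot, y to its left, z up, the work surface at z = 0. Lengths are in m, angles in rad, forces in N, time in s.
With the tool pointing down it reaches from about 0.4 to 0.85 m from the base axis. Payload 4.5 kg.
Tool frame: the origin (TCP) lies between the finger pads; the fingertips stand r.tip_reach ahead of it and the grasp point (between the pads) lies 11 mm behind it (r.tip_reach is the distance from the TCP to the fingertips, in m); z points along the fingers, y is the line along which they close (so a half turn about z gives the same grasp; the last joint's range is limited). The gripper opens to 88 mm and grips with 3 to 60 N. Pads are 18 mm wide; open, the fingers measure 123 mm over their backs; the gripper's body (75 mm by 187 mm) begins 45 mm behind the grasp point.
Start: joints at [1.208, 0.689, -0.195, 1.565, 0.157, 0.902, -0.215], TCP at [0.242, -0.576, 0.247] pointing down, gripper open.
Joint ranges: [-3.01, 3.01], [-0.46, 2.08], [-1.47, 1.51], [0.13, 2.56], [-1, 4.14], [0.04, 2.09], [-2.66, 2.66]. Speed limits (rad/s): [2.57, 2.57, 3.14, 3.14, 3.14, 3.14, 3.14].

## Interface

Orientations are given as a unit quaternion [x, y, z, w].
In Python, from plant import r, vision, workorder gives the robot as it stands.
- The arm moves only by the tool drive_tool, never from a script. Its argument "targets" is a list of rows, each an object of numbers: "tx", "ty", "tz": the shift along the world's x, y, z in units of 0.03 m (1.0 is 0.03 m); "wx", "wy", "wz": the turn, a rotation vector about the world's x, y, z in units of 60 degrees (1.0 is 60 degrees); "claw": the opening, from -1 (shut) to 1 (fully open). A call has exactly 8 rows; each row shifts and turns the commanded pose from where the row before left it; what a row does not reach is not made up. A row lasts 1/10 s, in which the tool goes at most 50 mm and 8.59 degrees, less where a joint would pass 70% of its speed; a pose out of reach is approached as far as the arm can. A call with a number of a shift or a turn outside -1 to 1 is refused whole. A call with a gripper value outside its range is refused whole. The fingers move at their own pace and stop on an object; "force" is the grip in N (left out, the last holds). Time passes only in rows, so rows that do not move let the fingers close, or fill a call up. It gives the time, the measured TCP pose, the force, the opening and the grip force at its end, in the units of the state.
- r.get_state(): the state, without advancing time (a new reading comes with each control period).
- vision.snapshot(name): name is "scene" or "top" or "wrist"; returns a dict with "image" (400x640x3 uint8, blue, green, red), "range_z" (400x640 float32, m along the optical axis (not along the pixel's ray), 0 where there is no reading), "K" (3x3 intrinsics, pixels), "cam_to_world" (4x4, takes a point from camera to world coordinates). Camera axes: x right, y up, looking along -z (the intrinsics and any distortion apply to the point x, -y, -z); pixel columns grow to the right and rows downward; lengths in m; the calibration is good to about 2 mm. The wrist camera is an equidistant fisheye: a pixel r from the principal point sees the ray r / f radians off the axis. A picture is of the moment at which its call begins.
- workorder.finish_job(): hands the job in; it is judged then, once.
The state is a dict: "clock": time; "q": joint angles; "qd": joint speeds; "joint_torque": joint torques, N m; "tool_pos": TCP position; "eef_rot": TCP orientation; "contact_force": force on the tool from outside, world axes, zero at the start; "moment": the same for the moment, N m; "opening": opening from 0.0 (shut) to 1.0 (fully open); "finger_force": force on a finger pad.
Only numpy, scipy, OpenCV 4.12 (cv2) and the standard library are available. Lean on these libraries where they do the work, as an engineer would, in place of code of your own. Each camera call takes 0.05 s, during which the arm holds its last target. There are 200 camera calls.

## Task

Three orange spring clips lie on the workbench, and one of them has a tired spring. Squeeze their handles where they lie to feel which one gives way easily, then pick up that weak clip by its squeezed handles and lay it flat on its side in the nearer red tray, at the left of the bench. Leave the two good clips lying where they are: do not lift them.

Things in the scene. Friction and masses are not known exactly. Their poses are not given: they have to be found in the camera images.
- clip_a: Spring clip like a big clothes peg, lying on its side: two orange levers, black jaw pads, steel coil at the pivot; 24 mm high, 70 g. Origin: on the underside below the pivot; z up, x along the clip towards the jaws (tips at x +48 mm). The handle paddles, squeezed along y, span x -53 to -23 mm; at x -38 mm they are 50 mm apart over their outsides. Exactly one of clips a, b, c is weak; they look alike.
- clip_b: Spring clip exactly like clip_a in size, origin and axes. How all three clips may feel: weak, the handles start to yield at about 1 N and are fully shut at about 5 N, then 28 mm over their outsides at x -38 mm (jaws open), and so shut the clip can be carried by them with 10 to 15 N; good, they do not yield to less than about 50 N, so at 10 to 15 N they stay 50 mm apart.
- clip_c: Spring clip exactly like clip_a in size, origin and axes, weak or good as told under clip_b.
- reject_tray: The nearer of two red trays (the other stands far back): shallow, with a few white bits drawn in it (they are no obstacle), 190 mm along its x, 212 mm along its y, rim 22 mm high, walls and floor 3 mm thick, standing on the bench to the left; it does not move. Origin: centre of its underside; z up.
Things that resemble listed ones, but are neither listed nor needed, are in the scene too. Leave any blue look-alike of the clip_b alone.

How it is judged:
By the outcome, as a careful person would: the job done as asked, in the order asked, and still so for the second after the job is handed in, with the robot touching nothing.
It also fails if it takes over 51 s, if anything falls off the work surface, if the arm or the gripper's body presses on something with over 40 N, if the wrist force passes 120 N, or if a joint passes its speed limit or range.

## Working session

There is one attempt and no reset: what is moved stays moved. The work goes in short steps, Python scripts to look and compute and a tool call to move; the robot and the scene stay as the last step left them, time stands still between calls to the robot, and variables do not carry over. Pictures are saved under pics/ and viewed, at most 10 in all, crops included, and the job is handed in when it is done.

Besides the shell and the picture viewer there is one more tool, called after ">>>" as name([rows], argument=value, ...), one row to a line, values as JSON. drive_tool: Moves the arm, as the interface text tells. Its arguments: {"type":"object","properties":{"targets":{"type":"array","items":{"type":"object","properties":{"tx":{"type":"number"},"ty":{"type":"number"},"tz":{"type":"number"},"wx":{"type":"number"},"wy":{"type":"number"},"wz":{"type":"number"},"claw":{"type":"number"}}}},"force":{"type":"number"}},"required":["targets"]}

```bash
mkdir -p pics; ls; python3 - <<'E'
from plant import r, vision
import cv2,pickle
s=r.get_state(); print(s, r.tip_reach)
for n in("top","scene"):
    d=vision.snapshot(n); cv2.imwrite(f"pics/{n}0.png",d["image"]); pickle.dump(d,open(f"{n}0.pkl","wb")); print(n,d["K"],d["cam_to_world"])
E
```

```text
pics
{'clock': 0.0, 'q': array([ 1.20784834,  0.68998512, -0.19450214,  1.56632144,  0.15727643,
        0.90249571, -0.21511323]), 'qd': array([ 2.13476941e-04,  2.25563806e-04, -4.03861091e-04, -8.08741581e-04,
        5.48759308e-05, -5.13431907e-04, -9.11736439e-04]), 'joint_torque': array([-3.26843856e-04, -5.27572775e+01, -1.26779348e+00, -1.53433013e+01,
       -5.27966477e-02,  6.39365986e-03,  1.69501700e-04]), 'tool_pos': array([ 0.24123307, -0.57590942,  0.24591503]), 'eef_rot': array([ 9.80383515e-01,  1.97097269e-01, -2.37987192e-04, -8.79126247e-04]), 'contact_force': array([-0.30650237,  0.36368425, -0.34891075]), 'moment': array([-0.04608794, -0.00080497,  0.0339371 ]), 'finger_force': 0.0, 'opening': 1.0024860258642037} 0.008
top [[500.08725278   0.         320.48821217]
 [  0.         500.08725278 199.40381852]
 [  0.           0.           1.        ]] [[ 0.02683672  0.98899094 -0.1455222   0.30250166]
 [-0.9996013   0.02527173 -0.01259269  0.057917  ]
 [-0.00877646  0.14580213  0.98927484  1.58381898]
 [ 0.          0.          0.          1.        ]]
scene [[513.73838464   0.         320.2941702 ]
 [  0.         513.73838464 206.16538992]
 [  0.           0.           1.        ]] [[ 0.59400828  0.40633501 -0.69429534 -0.43060383]
 [-0.80424461  0.28003507 -0.524186   -0.64199419]
 [-0.01856808  0.86975411  0.49313589  0.69619986]
 [ 0.          0.          0.          1.        ]]
```

View pics/top0.png

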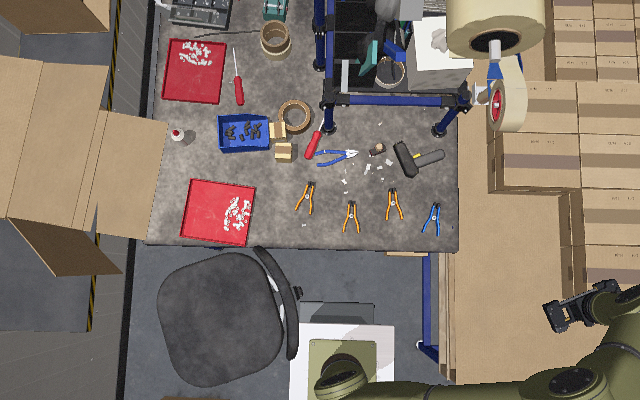

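View pics/scene0.png

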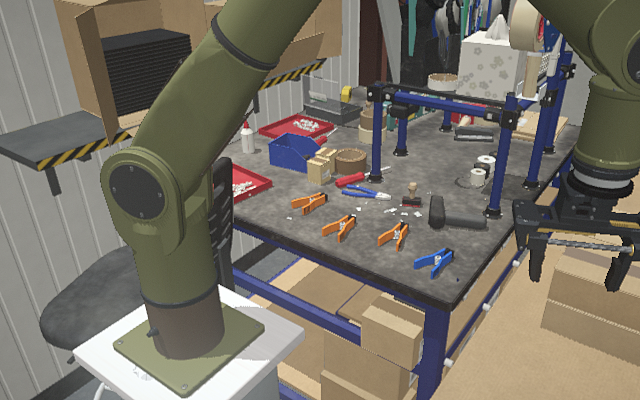

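The top view shows the orange clips at about (306,198), (351,216) and (393,204), with their jaws pointing away from the robot. The blue look-alike is at (431,217). The near red tray is at (218,212), and the far one is at (193,70). The near tray fits the description, being lower in the picture and so closer to the robot.

```bash
cat > h.py <<'E'
import numpy as np,cv2
def ray(d,px,z):
    K,T=d["K"],d["cam_to_world"]; px=np.atleast_2d(px).astype(float)
    v=np.c_[(px[:,0]-K[0,2])/K[0,0],-(px[:,1]-K[1,2])/K[1,1],-np.ones(len(px))]@T[:3,:3].T
    return T[:3,3]+v*((z-T[2,3])/v[:,2])[:,None]
E
python3 - <<'E'
import pickle,cv2,numpy as np
from h import ray
d=pickle.load(open("top0.pkl","rb")); im=d["image"]; hsv=cv2.cvtColor(im,cv2.COLOR_BGR2HSV)
m=cv2.inRange(hsv,(8,130,90),(24,255,255)); m[:170]=0;m[245:]=0;m[:,:280]=0;m[:,460:]=0
m2=cv2.morphologyEx(m,cv2.MORPH_CLOSE,np.ones((5,5)))
n,l,st,c=cv2.connectedComponentsWithStats(m2)
for i in range(1,n):
    if st[i,4]<40: continue
    v,u=np.nonzero((l==i)&(m>0)); P=ray(d,np.c_[u,v],.024)[:,:2]
    C=P.mean(0); w,V=np.linalg.eigh(np.cov((P-C).T)); a=V[:,1]*np.sign(V[0,1]); b=np.array([-a[1],a[0]])
    s=(P-C)@a; t=(P-C)@b
    org=C+a*(s.min()+.053)+b*0
    print(c[i],C.round(4),"yaw",np.degrees(np.arctan2(a[1],a[0])).round(1),"s",s.min().round(4),s.max().round(4),"t",t.min().round(4),t.max().round(4),"org",org.round(4),
      "handle mid",(C+a*(s.min()+.015)).round(4), [ (k,np.round(np.ptp(t[abs(s-s.min()-k)<.004]),3), np.round((t[abs(s-s.min()-k)<.004].max()+t[abs(s-s.min()-k)<.004].min())/2,4)) for k in (.008,.016,.03,.05,.07)])
m=cv2.inRange(hsv,(0,150,90),(6,255,255))|cv2.inRange(hsv,(172,150,90),(180,255,255)); m[:170]=0; m[:,280:]=0
v,u=np.nonzero(m); R=cv2.minAreaRect(np.c_[u,v].astype(np.float32)); B=cv2.boxPoints(R)
W=ray(d,B,.022); print(B.round(1),W.round(3),W.mean(0),np.linalg.norm(W[1]-W[0]),np.linalg.norm(W[2]-W[1]))
crop=im[170:250,280:450]; cv2.imwrite("pics/crop0.png",cv2.resize(crop,None,fx=4.5,fy=4.5,interpolation=cv2.INTER_CUBIC))
E
```

```text
[306.37704918 196.7704918 ] [0.5333 0.1244] yaw -17.6 s -0.0452 0.0456 t -0.0289 0.0231 org [0.5407 0.122 ] handle mid [0.5045 0.1335] [(0.008, np.float64(0.051), np.float64(-0.0024)), (0.016, np.float64(0.05), np.float64(-0.0027)), (0.03, np.float64(0.044), np.float64(-0.0015)), (0.05, np.float64(0.031), np.float64(-0.0016)), (0.07, np.float64(0.026), np.float64(0.0003))]
[392.77669903 203.52427184] [ 0.5202 -0.1503] yaw 5.6 s -0.0461 0.0451 t -0.0252 0.0287 org [ 0.5271 -0.1496] handle mid [ 0.4893 -0.1533] [(0.008, np.float64(0.054), np.float64(0.0016)), (0.016, np.float64(0.048), np.float64(0.0009)), (0.03, np.float64(0.044), np.float64(0.0012)), (0.05, np.float64(0.032), np.float64(-0.0004)), (0.07, np.float64(0.026), np.float64(0.0005))]
[351.08074534 216.24223602] [ 0.4749 -0.0194] yaw 0.8 s -0.0436 0.045 t -0.0251 0.028 org [ 0.4843 -0.0193] handle mid [ 0.4463 -0.0198] [(0.008, np.float64(0.05), np.float64(0.003)), (0.016, np.float64(0.047), np.float64(0.0015)), (0.03, np.float64(0.041), np.float64(0.0015)), (0.05, np.float64(0.028), np.float64(0.0016)), (0.07, np.float64(0.025), np.float64(0.0001))]
[[178.5 236.1]
 [187.9 176.7]
 [254.4 187.2]
 [245.1 246.6]] [[0.405 0.519 0.022]
 [0.594 0.502 0.022]
 [0.566 0.288 0.022]
 [0.377 0.309 0.022]] [0.48562996 0.40459336 0.022     ] 0.19054465169270926 0.21567025065901715
```

View pics/crop0.png

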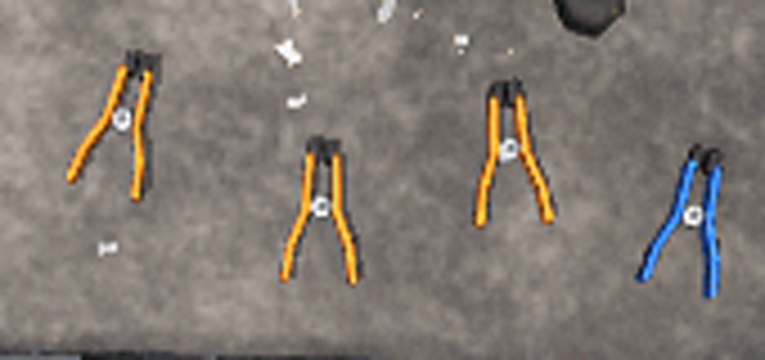

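The crop shows three orange clips with pivots at full-image (307,196), (351,216) and (393,203), jaws pointing away, plus the blue one at right, which I won't touch. Their sizes match the description, and so does the tray (190 x 215 mm). I'll feel the right clip first.

>>> drive_tool([
  {"tx": 0.55, "ty": 0.95, "wz": -0.14, "claw": 1},
  {"tx": 0.55, "ty": 0.95, "wz": -0.14, "claw": 1},
  {"tx": 0.55, "ty": 0.95, "claw": 1},
  {"tx": 0.55, "ty": 0.95, "claw": 1},
  {"tx": 0.55, "ty": 0.95, "claw": 1},
  {"tx": 0.55, "ty": 0.95, "claw": 1},
  {"tx": 0.55, "ty": 0.95, "claw": 1},
  {"tx": 0.55, "ty": 0.95, "claw": 1},
], force=12)

```text
validation failed for argument at $.ta...
```

>>> drive_tool([
  {"tx": 0.55, "ty": 0.95, "tz": 0.0, "wx": 0.0, "wy": 0.0, "wz": -0.14, "claw": 1.0},
  {"tx": 0.55, "ty": 0.95, "tz": 0.0, "wx": 0.0, "wy": 0.0, "wz": -0.14, "claw": 1.0},
  {"tx": 0.55, "ty": 0.95, "tz": 0.0, "wx": 0.0, "wy": 0.0, "wz": 0.0, "claw": 1.0},
  {"tx": 0.55, "ty": 0.95, "tz": 0.0, "wx": 0.0, "wy": 0.0, "wz": 0.0, "claw": 1.0},
  {"tx": 0.55, "ty": 0.95, "tz": 0.0, "wx": 0.0, "wy": 0.0, "wz": 0.0, "claw": 1.0},
  {"tx": 0.55, "ty": 0.95, "tz": 0.0, "wx": 0.0, "wy": 0.0, "wz": 0.0, "claw": 1.0},
  {"tx": 0.55, "ty": 0.95, "tz": 0.0, "wx": 0.0, "wy": 0.0, "wz": 0.0, "claw": 1.0},
  {"tx": 0.55, "ty": 0.95, "tz": 0.0, "wx": 0.0, "wy": 0.0, "wz": 0.0, "claw": 1.0},
], force=12)

```text
clock: 0.9
tool_pos: [0.3739, -0.3471, 0.2465]
eef_rot: [0.999, 0.052, -0.0, -0.0]
contact_force: [-0.2, -0.3, 0.1]
opening: 0.997
finger_force: 0.0
```

>>> drive_tool([
  {"tx": 0.48, "ty": 0.81, "tz": -0.45, "wx": 0.0, "wy": 0.0, "wz": 0.0, "claw": 1.0},
  {"tx": 0.48, "ty": 0.81, "tz": -0.45, "wx": 0.0, "wy": 0.0, "wz": 0.0, "claw": 1.0},
  {"tx": 0.48, "ty": 0.81, "tz": -0.45, "wx": 0.0, "wy": 0.0, "wz": 0.0, "claw": 1.0},
  {"tx": 0.48, "ty": 0.81, "tz": -0.45, "wx": 0.0, "wy": 0.0, "wz": 0.0, "claw": 1.0},
  {"tx": 0.48, "ty": 0.81, "tz": -0.45, "wx": 0.0, "wy": 0.0, "wz": 0.0, "claw": 1.0},
  {"tx": 0.48, "ty": 0.81, "tz": -0.45, "wx": 0.0, "wy": 0.0, "wz": 0.0, "claw": 1.0},
  {"tx": 0.48, "ty": 0.81, "tz": -0.45, "wx": 0.0, "wy": 0.0, "wz": 0.0, "claw": 1.0},
  {"tx": 0.48, "ty": 0.81, "tz": -0.45, "wx": 0.0, "wy": 0.0, "wz": 0.0, "claw": 1.0},
], force=12)

```text
clock: 1.7
tool_pos: [0.4891, -0.153, 0.138]
eef_rot: [0.999, 0.052, -0.0, -0.0]
contact_force: [1.6, 0.1, -0.1]
opening: 1.001
finger_force: 0.0
```

```bash
python3 - <<'E'
from plant import r, vision
import cv2,pickle,numpy as np
d=vision.snapshot("wrist"); s=r.get_state(); pickle.dump(d,open("w1.pkl","wb")); print(d["K"],d["cam_to_world"],s["tool_pos"],s["q"])
cv2.imwrite("pics/w1.png",d["image"])
E
```

```text
[[309.70691629   0.         320.85403059]
 [  0.         309.70691629 202.8412507 ]
 [  0.           0.           1.        ]] [[ 1.05003505e-01  9.55385729e-01  2.76065885e-01  5.60689168e-01]
 [-9.94471846e-01  1.00905699e-01  2.90480114e-02 -1.45299068e-01]
 [-1.04565618e-04 -2.77589893e-01  9.60699662e-01  2.75981744e-01]
 [ 0.00000000e+00  0.00000000e+00  0.00000000e+00  1.00000000e+00]] [ 0.49154245 -0.14682693  0.13623352] [ 0.22054209  0.72124644 -0.028042    2.00366554  0.03378448  0.41797881
 -1.29088269]
```

View pics/w1.png

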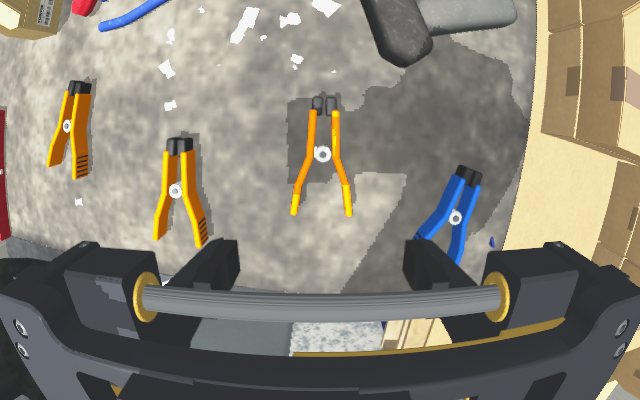

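The wrist view shows the right clip's pivot at (323,154) and its handle ends at (294,212) and (348,212). The middle clip's pivot is at (175,190), the left's at (67,126), and the blue one is at (455,218). I'll cross-check the positions from this view.

```bash
cat >> h.py <<'E'
def fray(d,px,z):
    K,T=d["K"],d["cam_to_world"]; px=np.atleast_2d(px).astype(float)
    x=(px-K[:2,2])/K[0,0]; th=np.linalg.norm(x,axis=1); k=np.tan(th)/np.maximum(th,1e-9)
    v=np.c_[x[:,0]*k,-x[:,1]*k,-np.ones(len(px))]@T[:3,:3].T
    return T[:3,3]+v*((z-T[2,3])/v[:,2])[:,None]
E
python3 - <<'E'
import pickle,numpy as np
from h import *
from plant import r
d=pickle.load(open("w1.pkl","rb"))
print(fray(d,[[323,154],[175,190],[67,126]],.024).round(4))
print("handles c",fray(d,[[294,212],[349,212]],.024).round(4))
t=pickle.load(open("top0.pkl","rb"));print(ray(t,[[393.1,203.1],[351.3,215.8],[307.1,196.2]],.024).round(4)); s=r.get_state();print(s["tool_pos"],s["qd"].round(2))
E
```

```text
[[ 0.5297 -0.1503  0.024 ]
 [ 0.4864 -0.0205  0.024 ]
 [ 0.5433  0.1184  0.024 ]]
handles c [[ 0.4777 -0.1309  0.024 ]
 [ 0.4827 -0.1778  0.024 ]]
[[ 0.526  -0.1509  0.024 ]
 [ 0.4825 -0.0202  0.024 ]
 [ 0.5411  0.1203  0.024 ]]
[ 0.49154245 -0.14682693  0.13623352] [ 0.04 -0.03 -0.03  0.01  0.01  0.04  0.08]
```

>>> drive_tool([
  {"tx": 0.0, "ty": 0.0, "tz": -0.75, "wx": 0.0, "wy": 0.0, "wz": 0.0, "claw": 1.0},
  {"tx": 0.0, "ty": 0.0, "tz": -0.75, "wx": 0.0, "wy": 0.0, "wz": 0.0, "claw": 1.0},
  {"tx": 0.0, "ty": 0.0, "tz": -0.75, "wx": 0.0, "wy": 0.0, "wz": 0.0, "claw": 1.0},
  {"tx": 0.0, "ty": 0.0, "tz": -0.75, "wx": 0.0, "wy": 0.0, "wz": 0.0, "claw": 1.0},
  {"tx": 0.0, "ty": 0.0, "tz": -0.6, "wx": 0.0, "wy": 0.0, "wz": 0.0, "claw": 1.0},
  {"tx": 0.0, "ty": 0.0, "tz": -0.4, "wx": 0.0, "wy": 0.0, "wz": 0.0, "claw": 1.0},
  {"tx": 0.0, "ty": 0.0, "tz": -0.1, "wx": 0.0, "wy": 0.0, "wz": 0.0, "claw": 1.0},
  {"tx": 0.0, "ty": 0.0, "tz": 0.0, "wx": 0.0, "wy": 0.0, "wz": 0.0, "claw": 1.0},
], force=12)

```text
clock: 2.55
tool_pos: [0.4887, -0.1541, 0.0156]
eef_rot: [0.999, 0.052, -0.0, -0.0]
contact_force: [0.3, -0.1, -0.5]
opening: 1.002
finger_force: 0.0
```

>>> drive_tool([
  {"tx": 0.0, "ty": 0.0, "tz": -0.05, "wx": 0.0, "wy": 0.0, "wz": 0.0, "claw": -1.0},
  {"tx": 0.0, "ty": 0.0, "tz": 0.0, "wx": 0.0, "wy": 0.0, "wz": 0.0, "claw": -1.0},
  {"tx": 0.0, "ty": 0.0, "tz": 0.0, "wx": 0.0, "wy": 0.0, "wz": 0.0, "claw": -1.0},
  {"tx": 0.0, "ty": 0.0, "tz": 0.0, "wx": 0.0, "wy": 0.0, "wz": 0.0, "claw": -1.0},
  {"tx": 0.0, "ty": 0.0, "tz": 0.0, "wx": 0.0, "wy": 0.0, "wz": 0.0, "claw": -1.0},
  {"tx": 0.0, "ty": 0.0, "tz": 0.0, "wx": 0.0, "wy": 0.0, "wz": 0.0, "claw": -1.0},
  {"tx": 0.0, "ty": 0.0, "tz": 0.0, "wx": 0.0, "wy": 0.0, "wz": 0.0, "claw": -1.0},
  {"tx": 0.0, "ty": 0.0, "tz": 0.0, "wx": 0.0, "wy": 0.0, "wz": 0.0, "claw": -1.0},
], force=12)

```text
clock: 3.35
tool_pos: [0.4889, -0.1541, 0.0145]
eef_rot: [0.999, 0.052, 0.0, 0.0]
contact_force: [-0.3, -0.3, 4.8]
opening: 0.597
finger_force: 11.8
```

At 11.8 N it holds at 52 mm, so the right clip is good. I'll release it, rise, and go to the middle clip.

>>> drive_tool([
  {"tx": 0.0, "ty": 0.0, "tz": 0.0, "wx": 0.0, "wy": 0.0, "wz": 0.0, "claw": 1.0},
  {"tx": 0.0, "ty": 0.0, "tz": 0.0, "wx": 0.0, "wy": 0.0, "wz": 0.0, "claw": 1.0},
  {"tx": 0.0, "ty": 0.0, "tz": 0.0, "wx": 0.0, "wy": 0.0, "wz": 0.0, "claw": 1.0},
  {"tx": 0.0, "ty": 0.0, "tz": 0.0, "wx": 0.0, "wy": 0.0, "wz": 0.0, "claw": 1.0},
  {"tx": 0.0, "ty": 0.0, "tz": 0.3, "wx": 0.0, "wy": 0.0, "wz": 0.0, "claw": 1.0},
  {"tx": 0.0, "ty": 0.0, "tz": 0.7, "wx": 0.0, "wy": 0.0, "wz": 0.0, "claw": 1.0},
  {"tx": 0.0, "ty": 0.0, "tz": 0.7, "wx": 0.0, "wy": 0.0, "wz": 0.0, "claw": 1.0},
  {"tx": 0.0, "ty": 0.0, "tz": 0.3, "wx": 0.0, "wy": 0.0, "wz": 0.0, "claw": 1.0},
], force=12)

```text
clock: 4.15
tool_pos: [0.4895, -0.1543, 0.0762]
eef_rot: [0.999, 0.052, 0.001, 0.0]
contact_force: [0.5, -0.3, -0.6]
opening: 0.999
finger_force: 0.0
```

>>> drive_tool([
  {"tx": -0.28, "ty": 0.9, "tz": 0.0, "wx": 0.0, "wy": 0.0, "wz": -0.085, "claw": 1.0},
  {"tx": -0.28, "ty": 0.9, "tz": 0.0, "wx": 0.0, "wy": 0.0, "wz": 0.0, "claw": 1.0},
  {"tx": -0.28, "ty": 0.9, "tz": 0.0, "wx": 0.0, "wy": 0.0, "wz": 0.0, "claw": 1.0},
  {"tx": -0.28, "ty": 0.9, "tz": 0.0, "wx": 0.0, "wy": 0.0, "wz": 0.0, "claw": 1.0},
  {"tx": -0.28, "ty": 0.6, "tz": 0.0, "wx": 0.0, "wy": 0.0, "wz": 0.0, "claw": 1.0},
  {"tx": 0.0, "ty": 0.3, "tz": 0.0, "wx": 0.0, "wy": 0.0, "wz": 0.0, "claw": 1.0},
  {"tx": 0.0, "ty": 0.0, "tz": -0.3, "wx": 0.0, "wy": 0.0, "wz": 0.0, "claw": 1.0},
  {"tx": 0.0, "ty": 0.0, "tz": -0.3, "wx": 0.0, "wy": 0.0, "wz": 0.0, "claw": 1.0},
], force=12)

```text
clock: 4.95
tool_pos: [0.4478, -0.02, 0.0557]
eef_rot: [1.0, 0.007, 0.001, 0.0]
contact_force: [0.3, -0.9, 0.8]
opening: 0.998
finger_force: 0.0
```

>>> drive_tool([
  {"tx": 0.0, "ty": 0.0, "tz": -0.6, "wx": 0.0, "wy": 0.0, "wz": 0.0, "claw": 1.0},
  {"tx": 0.0, "ty": 0.0, "tz": -0.6, "wx": 0.0, "wy": 0.0, "wz": 0.0, "claw": 1.0},
  {"tx": 0.0, "ty": 0.0, "tz": -0.2, "wx": 0.0, "wy": 0.0, "wz": 0.0, "claw": 1.0},
  {"tx": 0.0, "ty": 0.0, "tz": 0.0, "wx": 0.0, "wy": 0.0, "wz": 0.0, "claw": 1.0},
  {"tx": 0.0, "ty": 0.0, "tz": 0.0, "wx": 0.0, "wy": 0.0, "wz": 0.0, "claw": -1.0},
  {"tx": 0.0, "ty": 0.0, "tz": 0.0, "wx": 0.0, "wy": 0.0, "wz": 0.0, "claw": -1.0},
  {"tx": 0.0, "ty": 0.0, "tz": 0.0, "wx": 0.0, "wy": 0.0, "wz": 0.0, "claw": -1.0},
  {"tx": 0.0, "ty": 0.0, "tz": 0.0, "wx": 0.0, "wy": 0.0, "wz": 0.0, "claw": -1.0},
], force=12)

```text
clock: 5.75
tool_pos: [0.4562, -0.0195, 0.022]
eef_rot: [1.0, 0.007, -0.009, -0.0]
contact_force: [-0.1, -0.3, 0.3]
opening: 0.658
finger_force: 0.0
```

>>> drive_tool([
  {"tx": 0.0, "ty": 0.0, "tz": 0.0, "wx": 0.0, "wy": 0.0, "wz": 0.0, "claw": -1.0},
  {"tx": 0.0, "ty": 0.0, "tz": 0.0, "wx": 0.0, "wy": 0.0, "wz": 0.0, "claw": -1.0},
  {"tx": 0.0, "ty": 0.0, "tz": 0.0, "wx": 0.0, "wy": 0.0, "wz": 0.0, "claw": -1.0},
  {"tx": 0.0, "ty": 0.0, "tz": 0.0, "wx": 0.0, "wy": 0.0, "wz": 0.0, "claw": -1.0},
  {"tx": 0.0, "ty": 0.0, "tz": 0.0, "wx": 0.0, "wy": 0.0, "wz": 0.0, "claw": -1.0},
  {"tx": 0.0, "ty": 0.0, "tz": 0.0, "wx": 0.0, "wy": 0.0, "wz": 0.0, "claw": -1.0},
  {"tx": 0.0, "ty": 0.0, "tz": 0.0, "wx": 0.0, "wy": 0.0, "wz": 0.0, "claw": -1.0},
  {"tx": 0.0, "ty": 0.0, "tz": 0.0, "wx": 0.0, "wy": 0.0, "wz": 0.0, "claw": -1.0},
], force=12)

```text
clock: 6.55
tool_pos: [0.4562, -0.0194, 0.0218]
eef_rot: [1.0, 0.007, -0.009, -0.0]
contact_force: [0.2, -0.2, 5.1]
opening: 0.55
finger_force: 11.8
```

The middle clip also holds firm: 48 mm at 11.8 N, gripped a little nearer the pivot. It is good too, which leaves the left clip. I'll release, rise and move over it.

>>> drive_tool([
  {"tx": 0.0, "ty": 0.0, "tz": 0.0, "wx": 0.0, "wy": 0.0, "wz": 0.0, "claw": 1.0},
  {"tx": 0.0, "ty": 0.0, "tz": 0.0, "wx": 0.0, "wy": 0.0, "wz": 0.0, "claw": 1.0},
  {"tx": 0.0, "ty": 0.0, "tz": 0.0, "wx": 0.0, "wy": 0.0, "wz": 0.0, "claw": 1.0},
  {"tx": 0.0, "ty": 0.0, "tz": 0.0, "wx": 0.0, "wy": 0.0, "wz": 0.0, "claw": 1.0},
  {"tx": 0.0, "ty": 0.0, "tz": 0.3, "wx": 0.0, "wy": 0.0, "wz": 0.0, "claw": 1.0},
  {"tx": 0.0, "ty": 0.0, "tz": 0.7, "wx": 0.0, "wy": 0.0, "wz": 0.0, "claw": 1.0},
  {"tx": 0.0, "ty": 0.0, "tz": 0.8, "wx": 0.0, "wy": 0.0, "wz": 0.0, "claw": 1.0},
  {"tx": 0.0, "ty": 0.0, "tz": 0.8, "wx": 0.0, "wy": 0.0, "wz": 0.0, "claw": 1.0},
], force=12)

```text
clock: 7.35
tool_pos: [0.4559, -0.0195, 0.1009]
eef_rot: [1.0, 0.007, -0.009, -0.0]
contact_force: [0.3, -0.6, 0.2]
opening: 1.001
finger_force: 0.0
```

>>> drive_tool([
  {"tx": 0.3, "ty": 0.85, "tz": 0.0, "wx": 0.0, "wy": 0.0, "wz": -0.14, "claw": 1.0},
  {"tx": 0.3, "ty": 0.85, "tz": 0.0, "wx": 0.0, "wy": 0.0, "wz": -0.14, "claw": 1.0},
  {"tx": 0.3, "ty": 0.85, "tz": 0.0, "wx": 0.0, "wy": 0.0, "wz": -0.03, "claw": 1.0},
  {"tx": 0.3, "ty": 0.85, "tz": 0.0, "wx": 0.0, "wy": 0.0, "wz": 0.0, "claw": 1.0},
  {"tx": 0.3, "ty": 0.85, "tz": 0.0, "wx": 0.0, "wy": 0.0, "wz": 0.0, "claw": 1.0},
  {"tx": 0.15, "ty": 0.5, "tz": 0.0, "wx": 0.0, "wy": 0.0, "wz": 0.0, "claw": 1.0},
  {"tx": 0.0, "ty": 0.25, "tz": 0.0, "wx": 0.0, "wy": 0.0, "wz": 0.0, "claw": 1.0},
  {"tx": 0.0, "ty": 0.0, "tz": 0.0, "wx": 0.0, "wy": 0.0, "wz": 0.0, "claw": 1.0},
], force=12)

```text
clock: 8.15
tool_pos: [0.5052, 0.1316, 0.0999]
eef_rot: [0.988, -0.153, -0.009, -0.002]
contact_force: [0.1, 0.4, -0.0]
opening: 1.001
finger_force: 0.0
```

```bash
python3 - <<'E'
from plant import r, vision
import cv2,pickle
from h import *
s=r.get_state();d=vision.snapshot("wrist"); pickle.dump(d,open("w2.pkl","wb")); print(s["tool_pos"],s["q"].round(2))
cv2.imwrite("pics/w2.png",d["image"])
hsv=cv2.cvtColor(d["image"],cv2.COLOR_BGR2HSV); m=cv2.inRange(hsv,(8,150,110),(24,255,255)); m[250:]=0
n,l,st,c=cv2.connectedComponentsWithStats(cv2.morphologyEx(m,cv2.MORPH_CLOSE,np.ones((7,7))))
for i in range(1,n):
    if st[i,4]>300: print(st[i],c[i],fray(d,c[i],.024).round(4))
E
```

```text
[0.50515747 0.13155286 0.09990881] [-0.47  0.81  0.22  1.99 -0.46  0.4  -1.76]
[ 571   61   51  100 2761] [593.32669323 108.95689967] [[ 0.5241 -0.1347  0.024 ]]
[ 323  106   35  123 1097] [338.49680948 166.59343665] [[0.5351 0.1096 0.024 ]]
[ 286  108   22  124 1135] [297.85462555 168.66431718] [[0.5423 0.1371 0.024 ]]
[ 477  134   59  114 3327] [499.79290652 185.94950406] [[ 0.4841 -0.0107  0.024 ]]
```

View pics/w2.png

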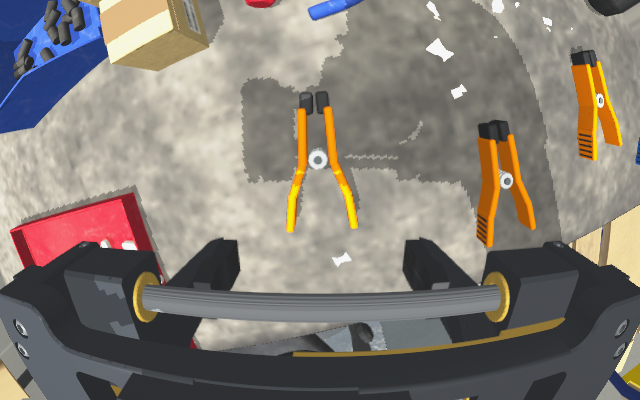

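The wrist view shows the left clip centred between the fingers, with its pivot at (318,160) and handle ends at (290,231) and (354,228). The box and tray are clear. I'll descend and squeeze.

>>> drive_tool([
  {"tx": 0.0, "ty": 0.0, "tz": -0.5, "wx": 0.0, "wy": 0.0, "wz": 0.0, "claw": 1.0},
  {"tx": 0.0, "ty": 0.0, "tz": -0.7, "wx": 0.0, "wy": 0.0, "wz": 0.0, "claw": 1.0},
  {"tx": 0.0, "ty": 0.0, "tz": -0.7, "wx": 0.0, "wy": 0.0, "wz": 0.0, "claw": 1.0},
  {"tx": 0.0, "ty": 0.0, "tz": -0.6, "wx": 0.0, "wy": 0.0, "wz": 0.0, "claw": 1.0},
  {"tx": 0.0, "ty": 0.0, "tz": -0.35, "wx": 0.0, "wy": 0.0, "wz": 0.0, "claw": 1.0},
  {"tx": 0.0, "ty": 0.0, "tz": -0.05, "wx": 0.0, "wy": 0.0, "wz": 0.0, "claw": 1.0},
  {"tx": 0.0, "ty": 0.0, "tz": 0.0, "wx": 0.0, "wy": 0.0, "wz": 0.0, "claw": 1.0},
  {"tx": 0.0, "ty": 0.0, "tz": 0.0, "wx": 0.0, "wy": 0.0, "wz": 0.0, "claw": 1.0},
], force=12)

```text
clock: 9.0
tool_pos: [0.5061, 0.1303, 0.0134]
eef_rot: [0.988, -0.155, -0.008, -0.002]
contact_force: [0.8, -0.1, 0.1]
opening: 0.997
finger_force: 0.0
```

>>> drive_tool([
  {"tx": 0.0, "ty": 0.0, "tz": 0.0, "wx": 0.0, "wy": 0.0, "wz": 0.0, "claw": -1.0},
  {"tx": 0.0, "ty": 0.0, "tz": 0.0, "wx": 0.0, "wy": 0.0, "wz": 0.0, "claw": -1.0},
  {"tx": 0.0, "ty": 0.0, "tz": 0.0, "wx": 0.0, "wy": 0.0, "wz": 0.0, "claw": -1.0},
  {"tx": 0.0, "ty": 0.0, "tz": 0.0, "wx": 0.0, "wy": 0.0, "wz": 0.0, "claw": -1.0},
  {"tx": 0.0, "ty": 0.0, "tz": 0.0, "wx": 0.0, "wy": 0.0, "wz": 0.0, "claw": -1.0},
  {"tx": 0.0, "ty": 0.0, "tz": 0.0, "wx": 0.0, "wy": 0.0, "wz": 0.0, "claw": -1.0},
  {"tx": 0.0, "ty": 0.0, "tz": 0.0, "wx": 0.0, "wy": 0.0, "wz": 0.0, "claw": -1.0},
  {"tx": 0.0, "ty": 0.0, "tz": 0.0, "wx": 0.0, "wy": 0.0, "wz": 0.0, "claw": -1.0},
], force=12)

```text
clock: 9.8
tool_pos: [0.5057, 0.1305, 0.0127]
eef_rot: [0.988, -0.154, -0.009, -0.002]
contact_force: [-0.3, -0.3, 1.8]
opening: 0.307
finger_force: 11.8
```

>>> drive_tool([
  {"tx": 0.0, "ty": 0.0, "tz": 0.0, "wx": 0.0, "wy": 0.0, "wz": 0.0, "claw": -1.0},
  {"tx": 0.0, "ty": 0.0, "tz": 0.0, "wx": 0.0, "wy": 0.0, "wz": 0.0, "claw": -1.0},
  {"tx": 0.0, "ty": 0.0, "tz": 0.0, "wx": 0.0, "wy": 0.0, "wz": 0.0, "claw": -1.0},
  {"tx": 0.0, "ty": 0.0, "tz": 0.0, "wx": 0.0, "wy": 0.0, "wz": 0.0, "claw": -1.0},
  {"tx": 0.0, "ty": 0.0, "tz": 0.0, "wx": 0.0, "wy": 0.0, "wz": 0.0, "claw": -1.0},
  {"tx": 0.0, "ty": 0.0, "tz": 0.0, "wx": 0.0, "wy": 0.0, "wz": 0.0, "claw": -1.0},
  {"tx": 0.0, "ty": 0.0, "tz": 0.0, "wx": 0.0, "wy": 0.0, "wz": 0.0, "claw": -1.0},
  {"tx": 0.0, "ty": 0.0, "tz": 0.0, "wx": 0.0, "wy": 0.0, "wz": 0.0, "claw": -1.0},
], force=12)

```text
clock: 10.6
tool_pos: [0.5056, 0.1305, 0.0127]
eef_rot: [0.988, -0.154, -0.009, -0.002]
contact_force: [-0.9, -0.5, 3.2]
opening: 0.303
finger_force: 11.8
```

It gives way: 27 mm at 11.8 N, so the left clip is the weak one. I'll lift it and carry it to the near tray, whose measured centre is (0.486, 0.405).

>>> drive_tool([
  {"tx": 0.0, "ty": 0.0, "tz": 0.1, "wx": 0.0, "wy": 0.0, "wz": 0.0, "claw": -1.0},
  {"tx": 0.0, "ty": 0.0, "tz": 0.2, "wx": 0.0, "wy": 0.0, "wz": 0.0, "claw": -1.0},
  {"tx": 0.0, "ty": 0.0, "tz": 0.4, "wx": 0.0, "wy": 0.0, "wz": 0.0, "claw": -1.0},
  {"tx": 0.0, "ty": 0.0, "tz": 0.5, "wx": 0.0, "wy": 0.0, "wz": 0.0, "claw": -1.0},
  {"tx": 0.0, "ty": 0.0, "tz": 0.5, "wx": 0.0, "wy": 0.0, "wz": 0.0, "claw": -1.0},
  {"tx": 0.0, "ty": 0.0, "tz": 0.5, "wx": 0.0, "wy": 0.0, "wz": 0.0, "claw": -1.0},
  {"tx": 0.0, "ty": 0.0, "tz": 0.4, "wx": 0.0, "wy": 0.0, "wz": 0.0, "claw": -1.0},
  {"tx": 0.0, "ty": 0.0, "tz": 0.2, "wx": 0.0, "wy": 0.0, "wz": 0.0, "claw": -1.0},
], force=13)

```text
clock: 11.4
tool_pos: [0.5062, 0.1307, 0.0982]
eef_rot: [0.988, -0.154, -0.008, -0.002]
contact_force: [0.8, -0.4, -0.3]
opening: 0.304
finger_force: 12.7
```

>>> drive_tool([
  {"tx": -0.05, "ty": 0.25, "tz": 0.0, "wx": 0.0, "wy": 0.0, "wz": 0.0, "claw": -1.0},
  {"tx": -0.1, "ty": 0.5, "tz": 0.0, "wx": 0.0, "wy": 0.0, "wz": 0.0, "claw": -1.0},
  {"tx": -0.1, "ty": 0.6, "tz": 0.0, "wx": 0.0, "wy": 0.0, "wz": 0.0, "claw": -1.0},
  {"tx": -0.15, "ty": 0.7, "tz": 0.0, "wx": 0.0, "wy": 0.0, "wz": 0.0, "claw": -1.0},
  {"tx": -0.15, "ty": 0.7, "tz": 0.0, "wx": 0.0, "wy": 0.0, "wz": 0.0, "claw": -1.0},
  {"tx": -0.15, "ty": 0.7, "tz": 0.0, "wx": 0.0, "wy": 0.0, "wz": 0.0, "claw": -1.0},
  {"tx": -0.15, "ty": 0.7, "tz": 0.0, "wx": 0.0, "wy": 0.0, "wz": 0.0, "claw": -1.0},
  {"tx": -0.15, "ty": 0.7, "tz": 0.0, "wx": 0.0, "wy": 0.0, "wz": 0.0, "claw": -1.0},
], force=13)

```text
clock: 12.2
tool_pos: [0.4746, 0.2775, 0.0959]
eef_rot: [0.988, -0.154, -0.009, -0.002]
contact_force: [-0.2, -0.7, -0.6]
opening: 0.305
finger_force: 12.7
```

>>> drive_tool([
  {"tx": -0.15, "ty": 0.7, "tz": 0.0, "wx": 0.0, "wy": 0.0, "wz": 0.0, "claw": -1.0},
  {"tx": -0.15, "ty": 0.7, "tz": 0.0, "wx": 0.0, "wy": 0.0, "wz": 0.0, "claw": -1.0},
  {"tx": -0.15, "ty": 0.7, "tz": 0.0, "wx": 0.0, "wy": 0.0, "wz": 0.0, "claw": -1.0},
  {"tx": -0.15, "ty": 0.7, "tz": 0.0, "wx": 0.0, "wy": 0.0, "wz": 0.0, "claw": -1.0},
  {"tx": -0.1, "ty": 0.7, "tz": 0.0, "wx": 0.0, "wy": 0.0, "wz": 0.0, "claw": -1.0},
  {"tx": -0.1, "ty": 0.6, "tz": 0.0, "wx": 0.0, "wy": 0.0, "wz": 0.0, "claw": -1.0},
  {"tx": -0.05, "ty": 0.4, "tz": 0.0, "wx": 0.0, "wy": 0.0, "wz": 0.0, "claw": -1.0},
  {"tx": 0.0, "ty": 0.2, "tz": 0.0, "wx": 0.0, "wy": 0.0, "wz": 0.0, "claw": -1.0},
], force=13)

```text
clock: 13.0
tool_pos: [0.4493, 0.4185, 0.0962]
eef_rot: [0.988, -0.154, -0.009, -0.002]
contact_force: [-0.4, -0.2, -1.5]
opening: 0.306
finger_force: 12.7
```

```bash
python3 - <<'E'
from plant import r, vision
import cv2
s=r.get_state();a=vision.snapshot("wrist")["image"];b=vision.snapshot("scene")["image"]; print(s["tool_pos"],s["opening"],s["finger_force"])
cv2.imwrite("pics/w3.png",cv2.resize(np.vstack([a,b]) if 0 else cv2.vconcat([a,b]),(480,600)))
E
```

```text
[0.44932772 0.41847237 0.09620507] 0.30627798859952954 12.668647784739733
```

View pics/w3.png

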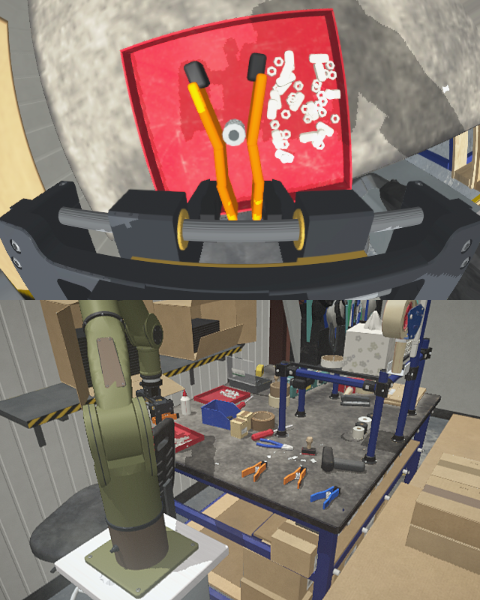

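The upper half (wrist) shows the clip held level with its jaws open, over the tray and inside its walls. In the lower half (scene) the two good clips still lie where they were. I'll lower, release and retreat.

>>> drive_tool([
  {"tx": 0.15, "ty": 0.0, "tz": -0.3, "wx": 0.0, "wy": 0.0, "wz": 0.0, "claw": -1.0},
  {"tx": 0.15, "ty": 0.0, "tz": -0.5, "wx": 0.0, "wy": 0.0, "wz": 0.0, "claw": -1.0},
  {"tx": 0.0, "ty": 0.0, "tz": -0.55, "wx": 0.0, "wy": 0.0, "wz": 0.0, "claw": -1.0},
  {"tx": 0.0, "ty": 0.0, "tz": -0.5, "wx": 0.0, "wy": 0.0, "wz": 0.0, "claw": -1.0},
  {"tx": 0.0, "ty": 0.0, "tz": -0.3, "wx": 0.0, "wy": 0.0, "wz": 0.0, "claw": -1.0},
  {"tx": 0.0, "ty": 0.0, "tz": -0.2, "wx": 0.0, "wy": 0.0, "wz": 0.0, "claw": -1.0},
  {"tx": 0.0, "ty": 0.0, "tz": -0.15, "wx": 0.0, "wy": 0.0, "wz": 0.0, "claw": -1.0},
  {"tx": 0.0, "ty": 0.0, "tz": 0.0, "wx": 0.0, "wy": 0.0, "wz": 0.0, "claw": -1.0},
], force=13)

```text
clock: 13.9
tool_pos: [0.459, 0.417, 0.0212]
eef_rot: [0.988, -0.154, -0.009, -0.002]
contact_force: [-0.3, 0.4, -0.6]
opening: 0.305
finger_force: 12.7
```

>>> drive_tool([
  {"tx": 0.0, "ty": 0.0, "tz": -0.08, "wx": 0.0, "wy": 0.0, "wz": 0.0, "claw": -1.0},
  {"tx": 0.0, "ty": 0.0, "tz": -0.06, "wx": 0.0, "wy": 0.0, "wz": 0.0, "claw": -1.0},
  {"tx": 0.0, "ty": 0.0, "tz": 0.0, "wx": 0.0, "wy": 0.0, "wz": 0.0, "claw": -1.0},
  {"tx": 0.0, "ty": 0.0, "tz": 0.0, "wx": 0.0, "wy": 0.0, "wz": 0.0, "claw": -1.0},
  {"tx": 0.0, "ty": 0.0, "tz": 0.0, "wx": 0.0, "wy": 0.0, "wz": 0.0, "claw": -0.3},
  {"tx": 0.0, "ty": 0.0, "tz": 0.0, "wx": 0.0, "wy": 0.0, "wz": 0.0, "claw": -0.2},
  {"tx": 0.0, "ty": 0.0, "tz": 0.0, "wx": 0.0, "wy": 0.0, "wz": 0.0, "claw": -0.1},
  {"tx": 0.0, "ty": 0.0, "tz": 0.0, "wx": 0.0, "wy": 0.0, "wz": 0.0, "claw": 0.0},
], force=13)

```text
clock: 14.7
tool_pos: [0.4592, 0.417, 0.0175]
eef_rot: [0.988, -0.154, -0.009, -0.002]
contact_force: [-0.2, 0.4, -0.4]
opening: 0.497
finger_force: 1.8
```

>>> drive_tool([
  {"tx": 0.0, "ty": 0.0, "tz": 0.0, "wx": 0.0, "wy": 0.0, "wz": 0.0, "claw": 0.1},
  {"tx": 0.0, "ty": 0.0, "tz": 0.0, "wx": 0.0, "wy": 0.0, "wz": 0.0, "claw": 0.2},
  {"tx": 0.0, "ty": 0.0, "tz": 0.0, "wx": 0.0, "wy": 0.0, "wz": 0.0, "claw": 0.3},
  {"tx": 0.0, "ty": 0.0, "tz": 0.0, "wx": 0.0, "wy": 0.0, "wz": 0.0, "claw": 0.6},
  {"tx": 0.0, "ty": 0.0, "tz": 0.0, "wx": 0.0, "wy": 0.0, "wz": 0.0, "claw": 1.0},
  {"tx": 0.0, "ty": 0.0, "tz": 0.0, "wx": 0.0, "wy": 0.0, "wz": 0.0, "claw": 1.0},
  {"tx": 0.0, "ty": 0.0, "tz": 0.0, "wx": 0.0, "wy": 0.0, "wz": 0.0, "claw": 1.0},
  {"tx": 0.0, "ty": 0.0, "tz": 0.0, "wx": 0.0, "wy": 0.0, "wz": 0.0, "claw": 1.0},
], force=13)

```text
clock: 15.5
tool_pos: [0.4592, 0.4171, 0.0175]
eef_rot: [0.988, -0.154, -0.009, -0.002]
contact_force: [0.7, 0.8, -0.5]
opening: 0.999
finger_force: 0.0
```

>>> drive_tool([
  {"tx": 0.0, "ty": 0.0, "tz": 0.2, "wx": 0.0, "wy": 0.0, "wz": 0.0, "claw": 1.0},
  {"tx": 0.0, "ty": 0.0, "tz": 0.5, "wx": 0.0, "wy": 0.0, "wz": 0.0, "claw": 1.0},
  {"tx": 0.0, "ty": 0.0, "tz": 0.8, "wx": 0.0, "wy": 0.0, "wz": 0.0, "claw": 1.0},
  {"tx": 0.0, "ty": 0.0, "tz": 0.8, "wx": 0.0, "wy": 0.0, "wz": 0.0, "claw": 1.0},
  {"tx": 0.0, "ty": 0.0, "tz": 0.8, "wx": 0.0, "wy": 0.0, "wz": 0.0, "claw": 1.0},
  {"tx": 0.0, "ty": 0.0, "tz": 0.8, "wx": 0.0, "wy": 0.0, "wz": 0.0, "claw": 1.0},
  {"tx": 0.0, "ty": 0.0, "tz": 0.4, "wx": 0.0, "wy": 0.0, "wz": 0.0, "claw": 1.0},
  {"tx": 0.0, "ty": 0.0, "tz": 0.0, "wx": 0.0, "wy": 0.0, "wz": 0.0, "claw": 1.0},
], force=13)

```text
clock: 16.3
tool_pos: [0.4603, 0.4178, 0.1489]
eef_rot: [0.988, -0.154, -0.007, -0.003]
contact_force: [-0.5, 0.4, -0.4]
opening: 1.002
finger_force: 0.0
```

```bash
python3 - <<'E'
from plant import r, vision
import cv2
a=vision.snapshot("wrist")["image"];s=r.get_state(); print(s["tool_pos"],s["contact_force"])
cv2.imwrite("pics/w4.png",a)
E
```

```text
[0.45935782 0.41736036 0.1472942 ] [ 0.13816156  0.25148694 -1.03184055]
```

View pics/w4.png

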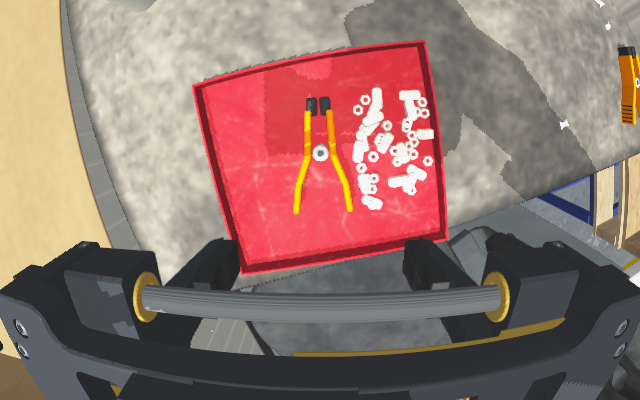

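The clip lies flat in the near tray, with its pivot at (320,153), well inside the walls, and the gripper is clear.

```bash
python3 -c "
from plant import workorder
print(workorder.finish_job())"
```

```text
the job is handed in; nothing more can be done
None
```

The weak clip was the left one (27 mm at 12 N). It now lies flat in the nearer red tray, the two good clips were squeezed but not lifted, and the job was handed in at about 16 s.

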